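Close the balance's draught shield and tare it

ROBOT

A 6-joint arm with a two-finger parallel gripper is mounted at the origin on the work surface. World frame = base frame: x ahead of the robot, y to its left, z up, the work surface at z = 0. Lengths are in mm, angles in rad, forces in N, time in s.
With the tool pointing down it reaches from about 350 to 1000 mm from the base axis. Payload 7.1 kg.
Tool frame: the origin (TCP) lies between the finger pads; the fingertips stand 25 mm ahead of it and the grasp point (between the pads) lies 6 mm ahead of it; x points along the fingers, y is the direction in which the jaws open and shut, and the axes are right-handed (so a half turn about x gives the same grasp; the last joint's range is limited). The gripper opens to 85 mm and grips with 20 to 120 N. Pads are 22 mm wide; open, the fingers measure 114 mm over their backs; the gripper's body (76 mm by 85 mm) begins 54 mm behind the grasp point. The pads swing forward as they close: fully open they stand 13 mm farther back than shut.
Start: joints at [1.237, 0.423, 1.63, -0, 1.089, -0.019], TCP at [193.484, 594.28, 217.219] pointing down, gripper open.
Joint ranges: [-3, 3], [-0.9, 2.11], [0.09, 2.58], [-1.31, 4.45], [0.11, 2.69], [-2.54, 2.54]. Speed limits (rad/s): [2.39, 2.39, 3.01, 3.14, 3.14, 3.14].

INTERFACE

Orientations are given as a 3x3 rotation matrix whose columns are the frame's x, y, z axes.
In Python, from workcell import monitor, imaging, manip, nets gives the robot as it stands.
- The arm moves only by the tool play_rows, never from a script. Its argument "increments" is a list of rows, each a list of 6 numbers: the shift along the tool's x, y, z in units of 400 mm (1.0 is 400 mm), then the turn, a rotation vector about the tool's x, y, z in units of 0.5 rad (1.0 is 0.5 rad). A call has 1 to 20 rows; each row is the pose to reach, as a shift and turn from the pose commanded when the call began, along the tool's axes at that moment; what a row does not reach only later rows make up. A row lasts 1/8 s, in which the tool goes at most 62.5 mm and 10.7 degrees, less where a joint would pass 70% of its speed; a pose out of reach is approached as far as the arm can. A call with a number of a shift or a turn outside -1 to 1 is refused whole. A call with a gripper value outside its range is refused whole. "grip" is the opening, from 0 (shut) to 1 (fully open), set as the call begins (left out, the last holds). The fingers move at their own pace and stop on an object; "grip_force" is the grip in N (left out, the last holds). Time passes only in rows, so rows that repeat a pose let the fingers close. It gives the time, the measured TCP pose, the force and the opening at its end, in the units of the state.
- monitor.observe(): the state, without advancing time (a new reading comes with each control period).
- imaging.grab_frame(name): name is "scene" or "top" or "wrist"; returns the picture (420x560x3 uint8, blue, green, red); there is no depth.
- imaging.camera_model(name): a dict with "camera_matrix" (3x3 intrinsics, pixels), "D" ([k1, k2, p1, p2, k3] as OpenCV has them; the pictures are not rectified), "view" (4x4, takes a point from world to camera coordinates). Camera axes: x right, y up, looking along -z (the intrinsics and any distortion apply to the point x, -y, -z); pixel columns grow to the right and rows downward; lengths in mm; the calibration is good to about 2 mm. A picture is of the moment at which its call begins: read the wrist's pose just before it. camera_model takes no time and is no camera call; for the wrist camera it gives the pose at the moment of the call.
- manip.job_done(): hands the job in, once; it reports no verdict.
Trained networks look in the newest picture that a camera, given by its name, has taken for a name from the list of things; names that differ only in an ending like _2 or _b are one class to them, and where a whole thing is asked for, a point or a joint stands for the part that bears it (a point fixed in the world has none). Each returns a list of dicts, best first, with "conf" (0 to 1); they miss things now and then, are a little off and sometimes report something else, mostly with a low value. They report only what shows in the picture. A call takes as long as a camera call.
- nets.recognise(camera, thing): "position" ([x, y, z] in mm, in the coordinates of the camera as it stood for that picture, good to about 4 mm: the middle of the surface that is visible of it).
The state is a dict: "time": time; "joint_pos": joint angles; "joint_vel": joint speeds; "joint_efforts": joint torques, N m; "tool_pos": TCP position; "eef_rot": TCP orientation; "wrist_force": force on the tool from outside, world axes, zero at the start; "torque": the same for the moment, N m; "finger_gap": finger opening in mm.
Only numpy, scipy, OpenCV 4.12 (cv2) and the standard library are available. Lean on these libraries where they do the work, as an engineer would, in place of code of your own. Each camera call takes 0.05 s, during which the arm holds its last target.

TASK

The laboratory balance stands ready with an empty beaker on its pan, but its draught shield is still open. Push the blue-rimmed sliding cover fully shut with the fingertips, and only then press the green tare key gently and let it spring back. Leave the red and white keys, the beaker and everything else on the bench where they are, pick nothing up, and finish with the hand clear.

Things in the scene. Friction and masses are not known exactly. Their poses are not given: they have to be found in the camera images.
- balance: White balance, fixed, 315 (its x) by 210 mm (its y). Origin on the bench under its middle; -x is the front (keys), +y its left seen from the robot, z up. Deck 55 mm high: three keys in a row along y at x = -115 mm, 55 mm apart, colours in any order; then a display; then a glass draught shield, x = -5 to 155 mm, y = -90 to 90 mm. Its roof's -y half is fixed glass, top face 126 mm high; the +y half is open.
- cover (a joint): How far the shield's sliding cover is open, m: 0 = fully shut (hard stop; under 0.005 counts as shut), 0.08 = open. It opens to the balance's -y over the fixed roof half and shuts to +y over the opening; about 2 N of friction, stays where left. A clear pane in a blue rim, 160 mm (x) by 95 mm (y); the rim spans heights 128 to 156 mm above the bench.
- cover_edge (a point): Middle of the top edge of the cover's -y rim face: the flat upright face, 160 mm long (along x) and 28 mm high, to push towards +y to shut the cover. 156 mm above the bench, 75 mm behind the balance's origin along x; moves with the cover. Axes as the balance's.
- tare (a joint): Green tare key: how far it is pressed, in m. 0 = up, 0.008 = bottomed. It counts as pressed from 4 mm. It moves straight down on a spring: 1.5 N to start, 5 N at the bottom, and comes back up by itself. More than 20 N on the key or its housing is too rough.
- tare_top (a point): Centre of the top face of the green tare key, a round key 28 mm across whose top stands 71 mm above the bench (16 mm above the deck) when up. z up.
- tare_base: Fixed black round housing, 44 mm across, that carries the green tare key and stands 4 mm above the deck. Origin on its axis, 47 mm above the bench.
- power (a joint): Red on/off key, same size, travel and spring as the tare key; 0 = up. To be left alone.
- power_top (a point): Centre of the top face of the red key, 71 mm above the bench when up.
- unit (a joint): White unit key, same size, travel and spring as the tare key; 0 = up. To be left alone.
- unit_top (a point): Centre of the top face of the white key, 71 mm above the bench when up.
- beaker: Small loose clear beaker, 48 mm across, 42 mm tall, standing on the pan inside the draught shield; origin at the centre of its underside, 65 mm above the bench. To be left alone.
- reagent: Loose amber bottle with a blue cap, 68 mm across, 135 mm tall, standing on the bench to the right (-y) of the balance; origin at the centre of its underside. To be left alone.
- rack: Loose yellow tube rack with red-capped tubes, 170 by 75 mm, 90 mm tall, on the bench to the left (+y) of the balance, long side along its own x; origin at the centre of its underside. To be left alone.
- vial: Loose glass vial with an orange cap, 25 mm across, 52 mm tall, on the bench to the left of the balance's front; origin at the centre of its underside. To be left alone.

How it is judged:
By the outcome, as a careful person would: the job done as asked, in the order asked, and still so for the second after the job is handed in, with the robot touching nothing.
It also fails if it takes over 38 s, if anything falls off the work surface, if the arm or the gripper's body presses on something with over 40 N, if the wrist force passes 120 N, or if a joint passes its speed limit or range.

## Working session

There is one attempt and no reset: what is moved stays moved. The work goes in short steps, Python scripts to look and compute and a tool call to move; the robot and the scene stay as the last step left them, time stands still between calls to the robot, and variables do not carry over. Pictures are saved under pics/ and viewed, and the job is handed in when it is done.

Besides the shell and the picture viewer there is one more tool, called after "Request:" as name([rows], argument=value, ...), one row to a line, values as JSON. play_rows: Moves the arm, as the interface text tells. Shifts and turns lie within -1 to 1; 1 stands for 400 mm of shift or 0.5 rad of turn. Its arguments: {"type":"object","properties":{"increments":{"type":"array","items":{"type":"array","items":{"type":"number","minimum":-1,"maximum":1}}},"grip":{"type":"number"},"grip_force":{"type":"number"}},"required":["increments"]}

```bash
mkdir -p pics
cat > h.py <<'E'
import numpy as np, cv2
from workcell import monitor, imaging, manip, nets
def w(cam,p):
    V=np.array(imaging.camera_model(cam)["view"]); return (np.linalg.inv(V)@np.r_[p,1])[:3]
def proj(cam,P):
    m=imaging.camera_model(cam);V=np.array(m["view"]);P=np.atleast_2d(P).astype(float)
    c=(V@np.c_[P,np.ones(len(P))].T)[:3].T
    c=c*[1,-1,-1]
    return cv2.projectPoints(c,np.zeros(3),np.zeros(3),np.array(m["camera_matrix"]),np.array(m["D"],float))[0].reshape(-1,2)
def ray(cam,uv,z):
    m=imaging.camera_model(cam);V=np.linalg.inv(np.array(m["view"]))
    n=cv2.undistortPoints(np.array([[uv]],float),np.array(m["camera_matrix"]),np.array(m["D"],float)).ravel()
    d=V[:3,:3]@np.array([n[0],-n[1],-1]);o=V[:3,3]
    return o+d*(z-o[2])/d[2]
E
python3 - <<'E'
from h import *
s=monitor.observe();print(s)
for c in ["scene","top"]:
    cv2.imwrite(f"pics/{c}0.png",imaging.grab_frame(c))
    for t in ["balance","cover","cover_edge","tare","tare_top","power","unit","beaker","reagent","rack","vial"]:
        r=nets.recognise(c,t)
        print(c,t,[(round(q["conf"],2),w(c,q["position"]).round(0).tolist()) for q in r[:2]])
print(monitor.observe()["time"])
E
```

```text
{'time': 0.0, 'joint_pos': array([ 1.23699720e+00,  4.23825525e-01,  1.63072011e+00,  1.36093155e-05,
        1.08856672e+00, -1.89919463e-02]), 'joint_vel': array([ 0.00229477, -0.00165765,  0.00032281, -0.00088301,  0.00016718,
       -0.00074146]), 'joint_efforts': array([-2.70731653e-03, -5.57386208e+01, -2.81746459e+01, -1.41589348e-04,
        7.09284941e-03,  8.89752954e-06]), 'tool_pos': array([193.29965546, 593.75305216, 216.44342748]), 'eef_rot': array([[-5.09299513e-04,  3.09638756e-01,  9.50854133e-01],
       [-1.43187191e-03,  9.50853055e-01, -3.09639172e-01],
       [-9.99998845e-01, -1.51920040e-03, -4.09059615e-05]]), 'wrist_force': array([ 0.11539767, -0.28360027,  0.08526602]), 'torque': array([ 0.01786958, -0.007911  , -0.01291899]), 'finger_gap': 85.44118965558073}
scene balance [(0.76, [640.0, 35.0, 98.0])]
scene cover [(0.7, [640.0, 5.0, 136.0]), (0.6, [639.0, 33.0, 98.0])]
scene cover_edge [(0.93, [640.0, 8.0, 136.0])]
scene tare []
scene tare_top [(0.44, [444.0, -58.0, 72.0])]
scene power []
scene unit [(0.6, [441.0, 55.0, 72.0])]
scene beaker [(0.41, [643.0, 39.0, 73.0]), (0.41, [639.0, 10.0, 135.0])]
scene reagent [(0.75, [606.0, -245.0, 75.0]), (0.5, [637.0, 32.0, 97.0])]
scene rack [(0.77, [619.0, 268.0, 52.0])]
scene vial [(0.59, [448.0, 145.0, 38.0])]
top balance [(0.82, [566.0, 10.0, 66.0])]
top cover [(0.88, [629.0, 11.0, 129.0])]
top cover_edge [(0.75, [631.0, 6.0, 133.0])]
top tare [(0.32, [631.0, 9.0, 128.0])]
top tare_top []
top power [(0.64, [442.0, -4.0, 72.0])]
top unit [(0.6, [442.0, 49.0, 74.0])]
top beaker []
top reagent [(0.91, [579.0, -246.0, 93.0])]
top rack [(0.64, [600.0, 265.0, 55.0]), (0.47, [440.0, 47.0, 72.0])]
top vial [(0.56, [444.0, 138.0, 54.0])]
1.2
```

View pics/scene0.png

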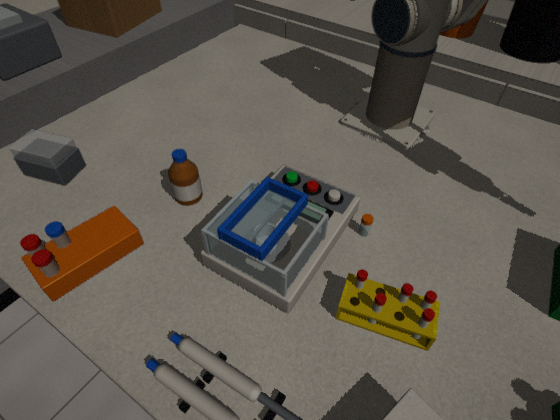

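View pics/top0.png

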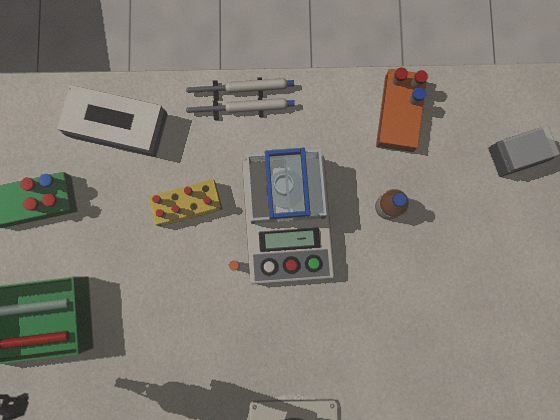

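The scene view shows the balance with keys green (292,177), red (312,187), white (335,197), and the blue rim about (263,215). The top view shows green (314,264), red (291,265), white (269,267), the cover rim at cols 267–308, the vial at (234,266) and the bottle at (392,205). Next I'll fit the balance pose.

```bash
python3 - <<'E'
import cv2
a=cv2.imread("pics/scene0.png")[140:310,190:380];cv2.imwrite("pics/s0z.png",cv2.resize(a,None,fx=4,fy=3.5*4/3.5*0.88,interpolation=cv2.INTER_CUBIC)[:600])
a=cv2.imread("pics/top0.png")[140:290,220:345];cv2.imwrite("pics/t0z.png",cv2.resize(a,None,fx=4,fy=4,interpolation=cv2.INTER_CUBIC))
E
python3 - <<'E'
from h import *
for c in ["scene","top"]:
    im=cv2.imread(f"pics/{c}0.png");hsv=cv2.cvtColor(im,cv2.COLOR_BGR2HSV)
    box=(slice(160,215),slice(270,350)) if c=="scene" else (slice(250,280),slice(255,328))
    for n,lo,hi in [("g",(45,120,60),(80,255,255)),("r",(0,150,80),(8,255,255))]:
        m=cv2.inRange(hsv,lo,hi);k=np.zeros_like(m);k[box]=m[box]
        y,x=np.nonzero(k);uv=(x.mean(),y.mean());print(c,n,len(x),uv,ray(c,uv,70).round(1))
E
```

```text
scene g 98 (np.float64(291.8061224489796), np.float64(176.53061224489795)) [448.1 -54.2  70. ]
scene r 77 (np.float64(312.4155844155844), np.float64(185.06493506493507)) [444.4  -0.7  70. ]
top g 82 (np.float64(313.2317073170732), np.float64(262.8292682926829)) [444.4 -56.   70. ]
top r 76 (np.float64(290.75), np.float64(264.5131578947368)) [441.3  -0.9  70. ]
```

View pics/t0z.png

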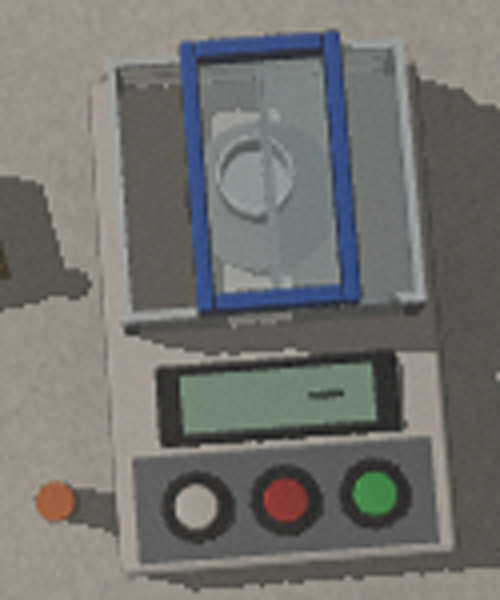

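View pics/s0z.png

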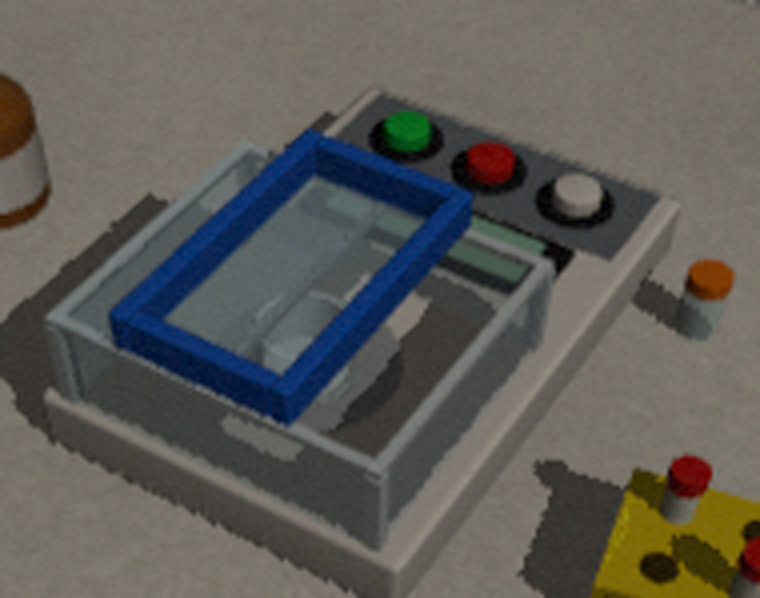

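Run:
```python
from h import *
from scipy.optimize import least_squares
T=lambda u,v:(220+u/4-.4,140+v/4-.4); S=lambda u,v:(190+u/4-.4,140+v/3.52-.4)
topc=[T(181,45),T(337,33),T(358,292),T(202,306)]   # (+x,+y),(+x,-y),(-x,-y),(-x,+y)
scc=[S(290,396),S(112,318),S(315,132),S(470,198)]
for n,L in(("top",topc),("scene",scc)):
    for p in L: print(n,np.round(p,1),ray(n,p,156).round(1))
keys={"top":[T(374,493),T(286,500),T(197,507)],"scene":[S(407,130),S(490,162),S(578,195)]}
kz=71
for n in keys: print(n,[ray(n,p,71).round(1).tolist() for p in keys[n]])
def model(p):
    x,y,a,ye=p; R=np.array([[np.cos(a),-np.sin(a)],[np.sin(a),np.cos(a)]])
    L=np.array([[155,ye+95],[155,ye],[-5,ye],[-5,ye+95],[-115,-55],[-115,0],[-115,55]])
    return np.c_[L@R.T+[x,y],[156]*4+[71]*3]
obs={"top":topc+keys["top"],"scene":scc+keys["scene"]}
for cams in(["top"],["scene"],["top","scene"]):
    f=lambda p:np.concatenate([(proj(c,model(p))-np.array(obs[c])).ravel() for c in cams])
    r=least_squares(f,[556,6,.056,-60],loss="soft_l1",x_scale=[1,1,.01,1]);print(cams,r.x.round(3),abs(r.fun).max().round(2),np.sqrt((r.fun**2).mean()).round(2))
print(model(r.x).round(1))
```

```text
top [264.8 150.8] [706.   56.2 156. ]
top [303.8 147.8] [711.4 -35.5 156. ]
top [309.1 212.6] [558.1 -43.6 156. ]
top [270.1 216.1] [551.7  46.5 156. ]
scene [262.1 252.1] [708.2  57.5 156. ]
scene [217.6 229.9] [715.1 -33.4 156. ]
scene [268.4 177.1] [555.6 -41.4 156. ]
scene [307.1 195.8] [554.7  48.4 156. ]
top [[444.4, -55.6, 71.0], [441.1, -1.8, 71.0], [437.9, 52.7, 71.0]]
scene [[449.6, -54.5, 71.0], [447.2, 0.2, 71.0], [444.1, 55.2, 71.0]]
['top'] [ 5.56151e+02  5.42700e+00  6.10000e-02 -5.17030e+01] 1.61 0.84
['scene'] [ 5.59271e+02  5.23200e+00  5.00000e-02 -4.79740e+01] 2.37 1.02
['top', 'scene'] [ 5.57653e+02  4.93200e+00  5.50000e-02 -4.94780e+01] 2.04 1.02
[[709.9  58.9 156. ]
 [715.1 -35.9 156. ]
 [555.4 -44.7 156. ]
 [550.1  50.1 156. ]
 [445.9 -56.3  71. ]
 [442.8  -1.4  71. ]
 [439.8  53.5  71. ]]
```

Request:
play_rows([
  [-0.08,-0.1,0.13,0.2,0,0],
  [-0.08,-0.2,0.26,0.4,0,0],
  [-0.08,-0.3,0.4,0.6,0,0],
  [-0.08,-0.4,0.53,0.8,0,0],
  [-0.08,-0.5,0.66,0.8,0,0],
  [-0.08,-0.6,0.78,0.8,0,0],
  [-0.08,-0.6,0.78,0.8,0,0],
  [-0.08,-0.6,0.78,0.8,0,0],
], grip=0)

```text
time: 2.2
tool_pos: [416.7, 268.2, 249.4]
eef_rot: [[0.0, 0.658, 0.753], [0.0, 0.753, -0.658], [-1.0, 0.0, 0.0]]
wrist_force: [-0.7, 0.9, 0.1]
finger_gap: 0.2
```

```bash
cat >> h.py <<'E'
def plan(P,yaw_y):
    """target TCP world P; tool y heading yaw_y; tool down. prints increment"""
    from scipy.spatial.transform import Rotation as Ro
    s=monitor.observe();R=np.array(s["eef_rot"]);y=np.array([np.cos(yaw_y),np.sin(yaw_y),0]);x=np.array([0,0,-1.])
    T=np.c_[x,y,np.cross(x,y)]
    print("t",round(s["time"],2),"tcp",s["tool_pos"].round(1),"F",s["wrist_force"].round(1),"gap",s["finger_gap"].__round__(1))
    print("shift",(R.T@(np.array(P)-s["tool_pos"])/400).round(3),"turn",(Ro.from_matrix(R.T@T).as_rotvec()/.5).round(3))
E
python3 -c "
from h import *
plan([640,-85,250],.055)"
```

```text
t 2.2 tcp [416.7 268.2 249.4] F [-0.7  0.9  0.1] gap 0.2
shift [-1.000e-03 -2.980e-01  1.001e+00] turn [ 1.595e+00  0.000e+00 -1.000e-03]
```

Request:
play_rows([
  [0,-0.04,0.13,0.2,0,0],
  [0,-0.08,0.26,0.4,0,0],
  [0,-0.12,0.4,0.6,0,0],
  [0,-0.16,0.53,0.8,0,0],
  [0,-0.2,0.66,0.9,0,0],
  [0,-0.24,0.79,1.0,0,0],
  [0,-0.27,0.9,1.0,0,0],
  [0,-0.28,0.96,1.0,0,0],
  [0,-0.28,0.96,1.0,0,0],
])

```text
time: 3.32
tool_pos: [633.3, -66.7, 248.8]
eef_rot: [[-0.0, 0.938, 0.348], [0.0, 0.348, -0.938], [-1.0, 0.0, -0.0]]
wrist_force: [-0.6, -0.6, 0.2]
finger_gap: -0.1
```

```bash
python3 -c "
from h import *
cv2.imwrite('pics/w1.png',imaging.grab_frame('wrist'))
plan([635,-85,250],.055)
print(np.linalg.inv(np.array(imaging.camera_model('wrist')['view'])).round(2))
for t in ['cover_edge','cover','tare_top']:
    print(t,[(round(q['conf'],2),w('wrist',q['position']).round(0).tolist()) for q in nets.recognise('wrist',t)[:2]])
"
```

```text
t 3.38 tcp [632.4 -65.8 248.8] F [ 0.8  0.9 -0.6] gap -0.3
shift [-0.003 -0.011  0.047] turn [ 0.602 -0.001  0.001]
[[ 9.4000e-01 -3.3000e-01 -1.1000e-01  6.0345e+02]
 [ 3.5000e-01  8.9000e-01  3.0000e-01  1.2600e+01]
 [-0.0000e+00 -3.2000e-01  9.5000e-01  4.0521e+02]
 [ 0.0000e+00  0.0000e+00  0.0000e+00  1.0000e+00]]
cover_edge [(0.94, [627.0, 11.0, 132.0])]
cover [(0.9, [620.0, 13.0, 130.0])]
tare_top [(0.87, [442.0, -55.0, 73.0])]
```

View pics/w1.png

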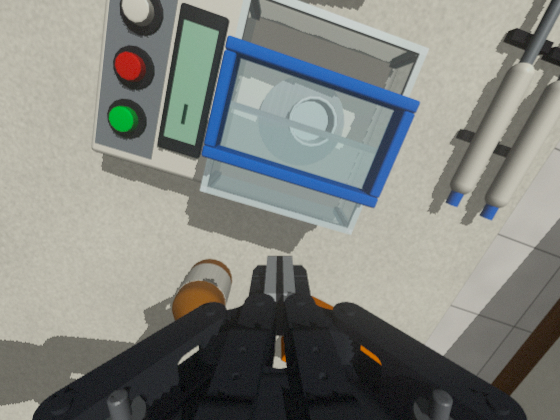

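Run:
```python
from h import *
for p in [(206,156),(374,206)]: print(ray('wrist',p,156).round(1))
im=cv2.imread("pics/w1.png");hsv=cv2.cvtColor(im,cv2.COLOR_BGR2HSV)
m=cv2.inRange(hsv,(45,120,60),(80,255,255));m[:,200:]=0
y,x=np.nonzero(m);print(len(x),x.mean(),y.mean(),ray('wrist',(x.mean(),y.mean()),70).round(1))
# finger tip pixel prediction
s=monitor.observe();print(proj('wrist',[s['tool_pos']+[0,0,-25],s['tool_pos']]).round(0))
cv2.imwrite("pics/w1z.png",cv2.resize(im[130:300,190:390],None,fx=4,fy=3.5,interpolation=cv2.INTER_CUBIC))
```

```text
[557.  -41.8 156. ]
[710.2 -31.9 156. ]
619 122.67366720516962 118.24071082390954 [444.4 -53.2  70. ]
[[279. 242.]
 [279. 259.]]
```

View pics/w1z.png

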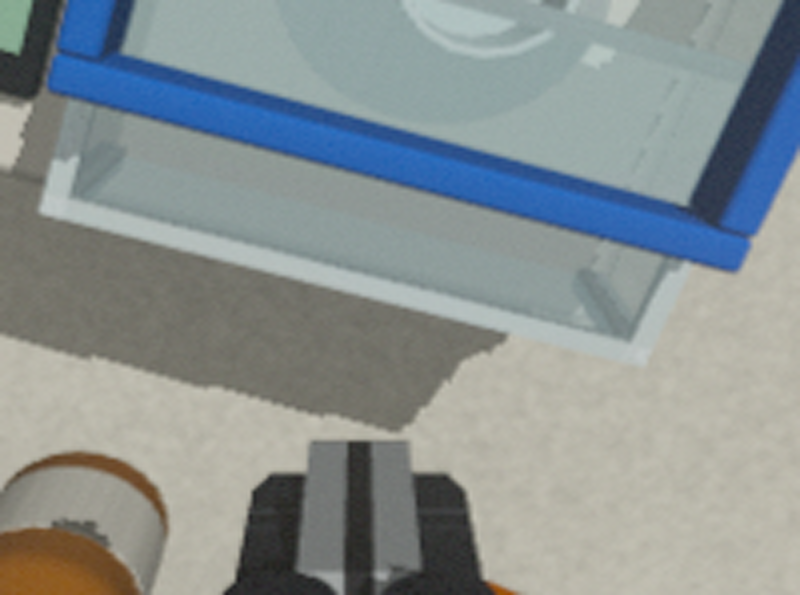

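Run:
```python
from h import *
s=monitor.observe();R=s['eef_rot']
for a in (0,6,12,19,25):
  print(a,[proj('wrist',[s['tool_pos']+R@[a,0,c]]).round(0).tolist() for c in(-11,0,11)])
print(proj('wrist',[s['tool_pos']+R@[25,-10,0],s['tool_pos']+R@[25,10,0]]))
```

```text
0 [[[279.0, 243.0]], [[279.0, 259.0]], [[279.0, 275.0]]]
6 [[[279.0, 238.0]], [[279.0, 255.0]], [[279.0, 270.0]]]
12 [[[279.0, 234.0]], [[279.0, 250.0]], [[279.0, 266.0]]]
19 [[[279.0, 230.0]], [[279.0, 246.0]], [[279.0, 260.0]]]
25 [[[279.0, 227.0]], [[279.0, 242.0]], [[279.0, 256.0]]]
[[264.26144143 241.77913073]
 [293.68888165 241.80780523]]
```

Run:
```python
from h import *
im=imaging.grab_frame('scene');s=monitor.observe();R=s['eef_rot']
k=4;x0,y0=150,90
z=cv2.resize(im[y0:y0+150,x0:x0+200],None,fx=k,fy=k,interpolation=cv2.INTER_CUBIC)
for a,col in((0,(0,0,255)),(6,(0,255,255)),(25,(0,255,0))):
  for c in(-11,0,11):
    p=(proj('scene',[s['tool_pos']+R@[a,0,c]])[0]+.5-[x0,y0])*k
    cv2.circle(z,tuple(int(v) for v in p),3,col,-1)
cv2.imwrite("pics/s1z.png",z)
```

```text
(no output)
```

View pics/s1z.png

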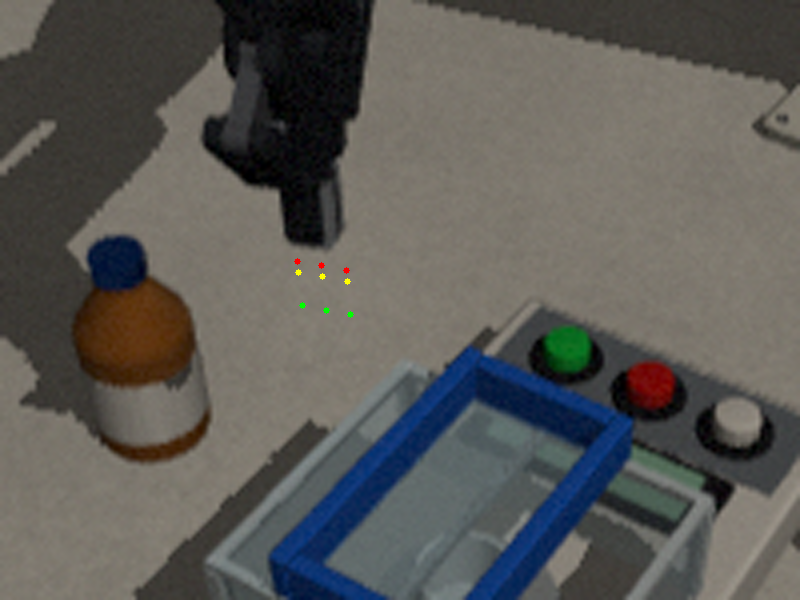

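The scene view shows the fingertips at crop (312,245), well above the projected tip (green dots) and even above the TCP (red). In the wrist view the tip edge is at v≈256, which also disagrees with "25 mm ahead". I'll lower to a height that is safe under either reading and measure the tips again.

```bash
python3 -c "
from h import *
plan([634,-75,190],.06)"
```

```text
t 3.58 tcp [631.9 -65.4 249.2] F [-0.5  1.   0.3] gap -0.0
shift [ 0.148 -0.003  0.024] turn [ 0.595 -0.001  0.001]
```

Request:
play_rows([
  [0.05,0,0.02,0.3,0,0],
  [0.1,0,0.02,0.6,0,0],
  [0.15,0,0.02,0.6,0,0],
  [0.15,0,0.02,0.6,0,0],
  [0.15,0,0.02,0.6,0,0],
])

```text
time: 4.2
tool_pos: [635.6, -74.1, 189.8]
eef_rot: [[0.001, 0.998, 0.058], [-0.0, 0.058, -0.998], [-1.0, 0.001, 0.0]]
wrist_force: [-0.1, 0.6, 0.0]
finger_gap: 0.1
```

```bash
cat >> h.py <<'E'
def show(tag):
    s=monitor.observe();R=s['eef_rot']
    print(round(s['time'],2),s['tool_pos'].round(1),s['wrist_force'].round(1),R[:,1].round(3))
    out=[]
    for c,(x0,y0) in dict(scene=(170,80),wrist=(180,110),top=(200,140)).items():
        im=imaging.grab_frame(c); cv2.imwrite(f"pics/{tag}_{c}.png",im)
        z=cv2.resize(im[y0:y0+200,x0:x0+200],None,fx=3,fy=3,interpolation=cv2.INTER_CUBIC)
        for a,col in((0,(0,0,255)),(25,(0,255,0)),(-13,(255,0,255))):
          for k in(-11,0,11):
            p=(proj(c,[s['tool_pos']+R@[a,0,k]])[0]+.5-[x0,y0])*3
            cv2.circle(z,tuple(int(v) for v in p),2,col,-1)
        out.append(z)
    cv2.imwrite(f"pics/{tag}_a.png",cv2.resize(np.hstack(out[:2]),(800,400)));cv2.imwrite(f"pics/{tag}_b.png",out[2])
    for i in(0,1): cv2.imwrite(f"pics/{tag}_{i}.png",out[i])
E
python3 -c "
from h import *
show('p2')"
```

```text
4.2 [635.6 -74.1 189.8] [-0.1  0.6  0. ] [0.998 0.058 0.001]
```

View pics/p2_0.png

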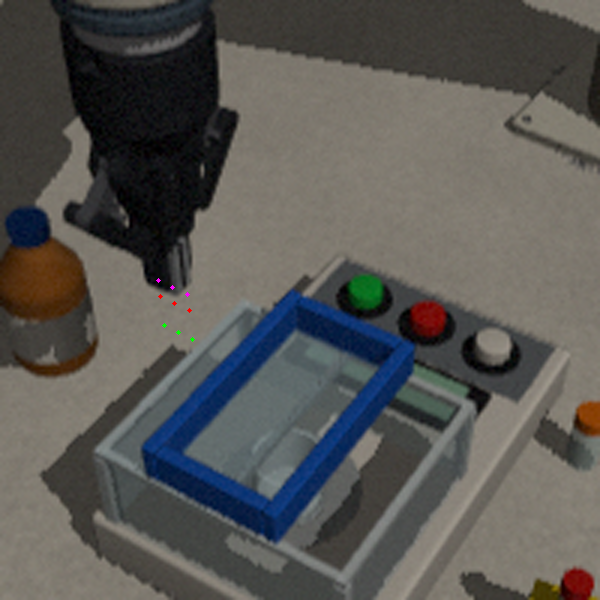

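View pics/p2_1.png

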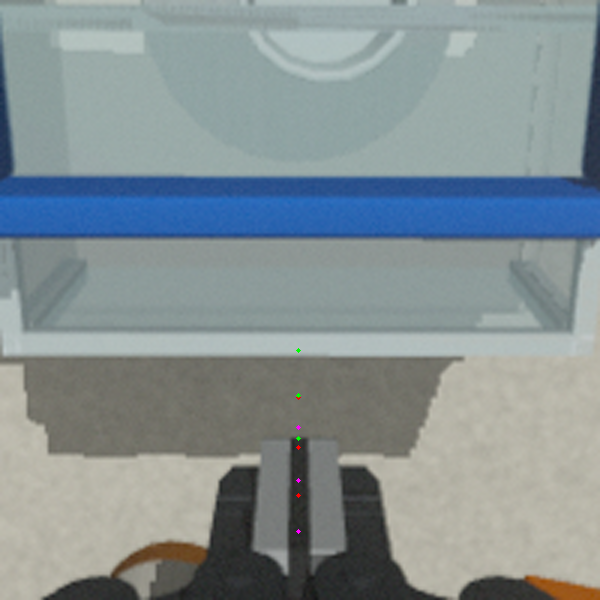

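View pics/p2_b.png

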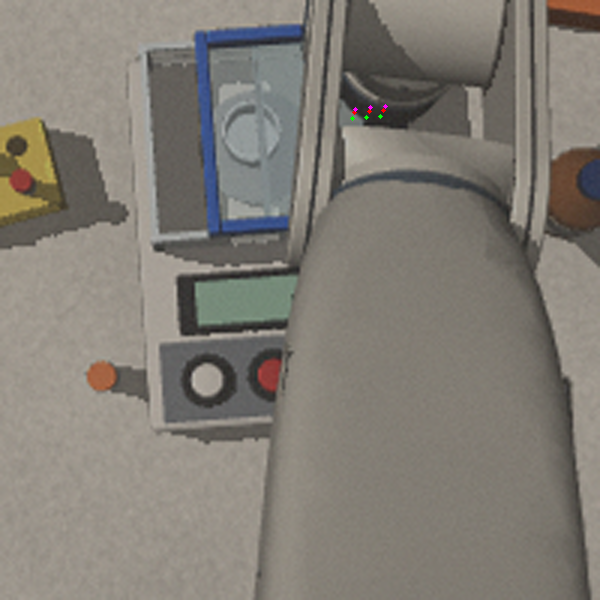

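The wrist view shows the rim edge level at v≈237 in the crop and the tip edge at v≈440. Both views put the real fingertips about 12–13 mm behind the TCP, not 25 mm ahead. I'll descend beside the shield, clear of the roof, and check there.

Request:
play_rows([
  [0,0,0.04,0,0,0],
  [0,0,0.07,0,0,0],
  [0.05,0,0.07,0,0,0],
  [0.1,0,0.07,0,0,0],
  [0.13,0,0.07,0,0,0],
  [0.15,0,0.07,0,0,0],
  [0.15,0,0.07,0,0,0],
  [0.15,0,0.07,0,0,0],
])

```text
time: 5.35
tool_pos: [637.2, -102.2, 129.7]
eef_rot: [[0.001, 0.998, 0.056], [-0.0, 0.056, -0.998], [-1.0, 0.001, 0.0]]
wrist_force: [0.7, -0.4, -0.7]
finger_gap: -0.2
```

```bash
python3 -c "
from h import *
show('p3')"
```

```text
5.35 [ 637.2 -102.2  129.7] [ 0.7 -0.4 -0.7] [0.998 0.056 0.001]
```

View pics/p3_0.png

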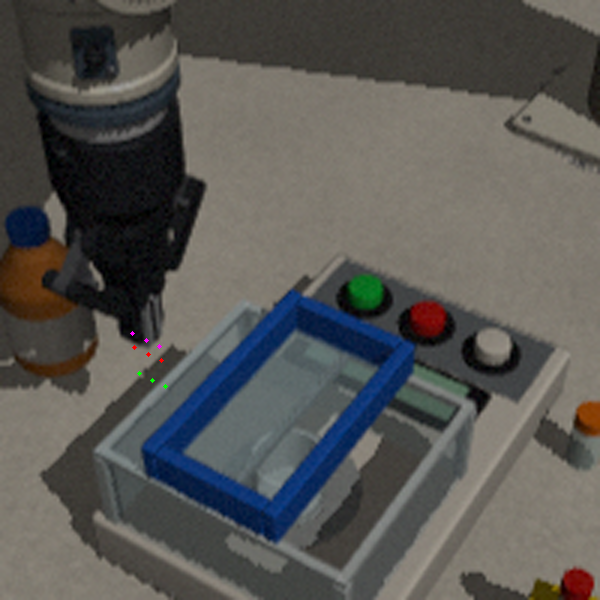

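View pics/p3_1.png

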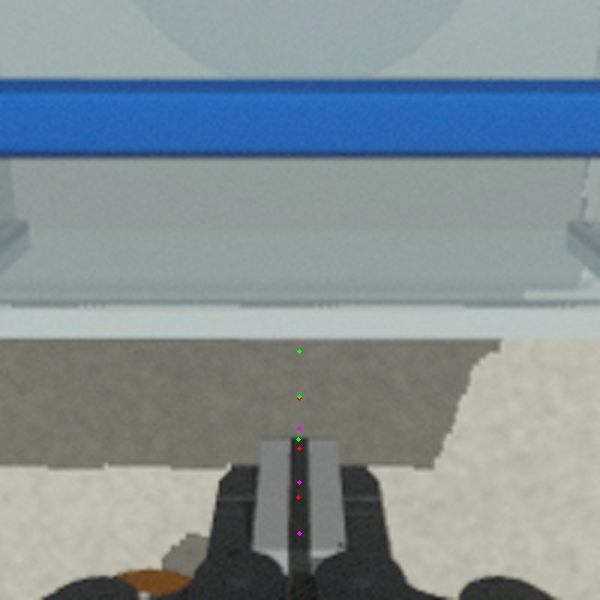

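Request:
play_rows([
  [0,0,-0.015,0,0,0],
  [0,0,-0.03,0,0,0],
  [0,0,-0.045,0,0,0],
  [0,0,-0.06,0,0,0],
])

```text
time: 6.0
tool_pos: [635.4, -77.7, 129.2]
eef_rot: [[-0.0, 0.998, 0.056], [0.0, 0.056, -0.998], [-1.0, -0.0, -0.0]]
wrist_force: [0.9, 0.6, -1.1]
finger_gap: 0.0
```

Request:
play_rows([
  [0,0,-0.02,0,0,0],
  [0,0,-0.04,0,0,0],
  [0,0,-0.05,0,0,0],
])

```text
time: 6.38
tool_pos: [634.3, -57.7, 129.2]
eef_rot: [[-0.0, 0.998, 0.056], [0.0, 0.056, -0.998], [-1.0, -0.0, -0.0]]
wrist_force: [0.3, 0.8, 0.2]
finger_gap: -0.0
```

```bash
python3 -c "
from h import *
show('p4')"
```

```text
6.38 [634.3 -57.7 129.2] [0.3 0.8 0.2] [ 0.998  0.056 -0.   ]
```

View pics/p4_0.png

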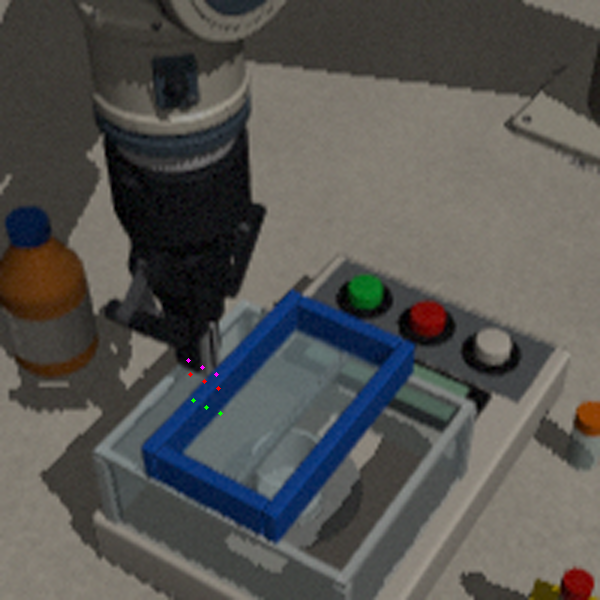

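View pics/p4_1.png

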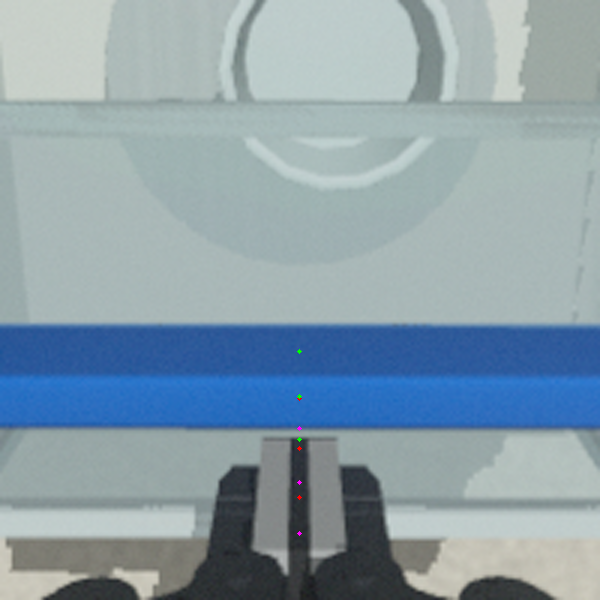

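Request:
play_rows([
  [0,0,-0.01,0,0,0],
  [0,0,-0.02,0,0,0],
  [0,0,-0.03,0,0,0],
  [0,0,-0.04,0,0,0],
  [0,0,-0.05,0,0,0],
])

```text
time: 7.15
tool_pos: [633.2, -38.2, 129.2]
eef_rot: [[0.0, 0.998, 0.056], [-0.0, 0.056, -0.998], [-1.0, 0.0, 0.0]]
wrist_force: [-0.1, -2.1, 0.0]
finger_gap: -0.1
```

```bash
python3 -c "
from h import *
show('p5')"
```

```text
7.15 [633.2 -38.2 129.2] [-0.1 -2.1  0. ] [0.998 0.056 0.   ]
```

View pics/p5_a.png

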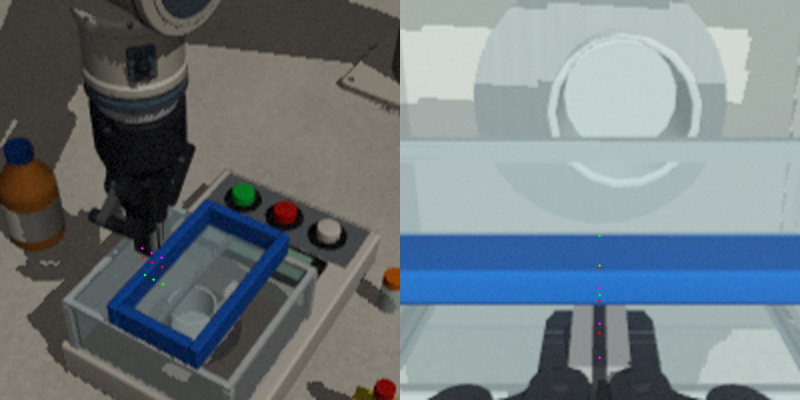

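Request:
play_rows([
  [0,0,-0.01,0,0,0],
  [0,0,-0.02,0,0,0],
  [0,0,-0.03,0,0,0],
  [0,0,-0.04,0,0,0],
  [0,0,-0.05,0,0,0],
  [0,0,-0.06,0,0,0],
])

```text
time: 8.05
tool_pos: [631.9, -14.1, 129.2]
eef_rot: [[0.0, 0.998, 0.056], [0.0, 0.056, -0.998], [-1.0, 0.0, -0.0]]
wrist_force: [0.1, -2.4, 1.5]
finger_gap: -0.0
```

```bash
python3 -c "
from h import *
show('p6')"
```

```text
8.05 [631.9 -14.1 129.2] [ 0.1 -2.4  1.5] [0.998 0.056 0.   ]
```

View pics/p6_0.png

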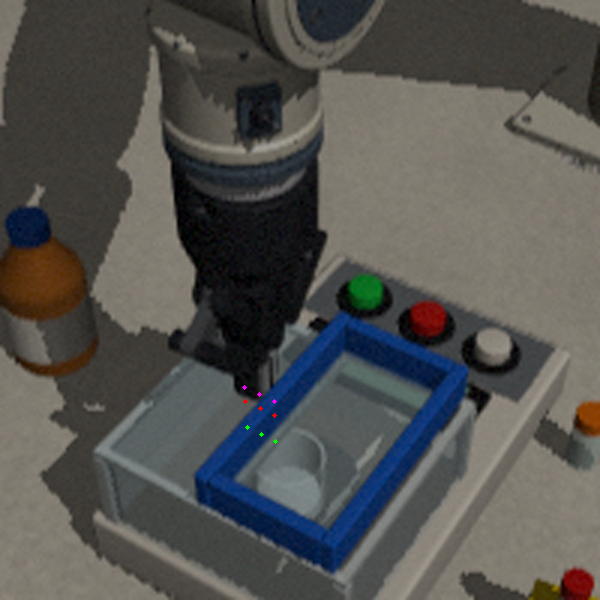

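View pics/p6_b.png

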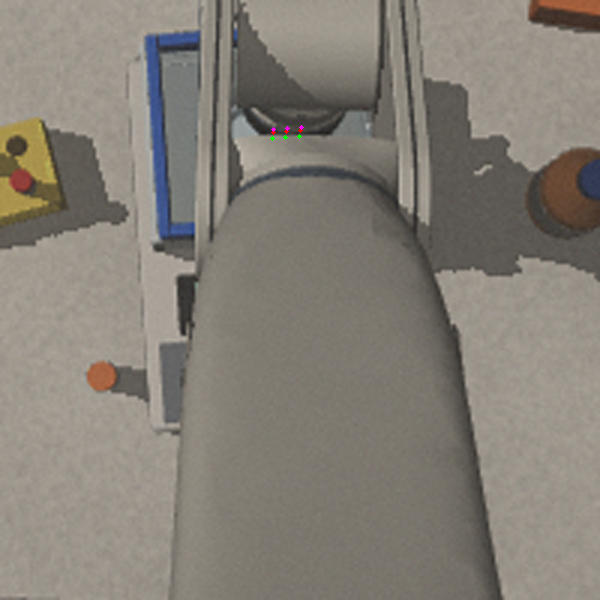

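The cover is following at about 2 N, and the scene view shows it a little short of the +y side. I'll close the rest in small steps.

Request:
play_rows([
  [0,0,-0.005,0,0,0],
  [0,0,-0.01,0,0,0],
  [0,0,-0.015,0,0,0],
])

```text
time: 8.57
tool_pos: [631.5, -8.4, 129.2]
eef_rot: [[-0.0, 0.998, 0.056], [-0.0, 0.056, -0.998], [-1.0, -0.0, 0.0]]
wrist_force: [-0.4, -1.9, -0.9]
finger_gap: -0.1
```

Request:
play_rows([
  [0,0,-0.005,0,0,0],
  [0,0,-0.008,0,0,0],
])

```text
time: 8.82
tool_pos: [631.5, -6.8, 129.3]
eef_rot: [[0.0, 0.998, 0.057], [-0.003, 0.057, -0.998], [-1.0, 0.0, 0.003]]
wrist_force: [-0.5, -13.1, 0.5]
finger_gap: -0.0
```

The force jumped to 13 N at y = -6.8, which is where I expected the hard stop. I'll back off, rise and check.

Request:
play_rows([
  [0,0,0.03,0,0,0],
  [0,0,0.07,0,0,0],
  [-0.05,0,0.1,0,0,0],
  [-0.12,0,0.1,0,0,0],
  [-0.2,0,0.1,0,0,0],
  [-0.2,0,0.1,0,0,0],
])

```text
time: 9.57
tool_pos: [635.4, -46.0, 212.1]
eef_rot: [[0.005, 0.998, 0.055], [-0.0, 0.055, -0.998], [-1.0, 0.005, 0.0]]
wrist_force: [0.4, -1.1, -0.2]
finger_gap: -0.4
```

```bash
python3 -c "
from h import *
show('p7')
plan([443,-55.5,160],.057)"
```

```text
9.57 [635.4 -46.  212.1] [ 0.4 -1.1 -0.2] [0.998 0.055 0.005]
t 9.72 tcp [632.9 -45.4 208.3] F [-0.4  0.5  0.2] gap -0.2
shift [ 0.122 -0.475 -0.001] turn [-0.003 -0.001  0.003]
```

View pics/p7_0.png

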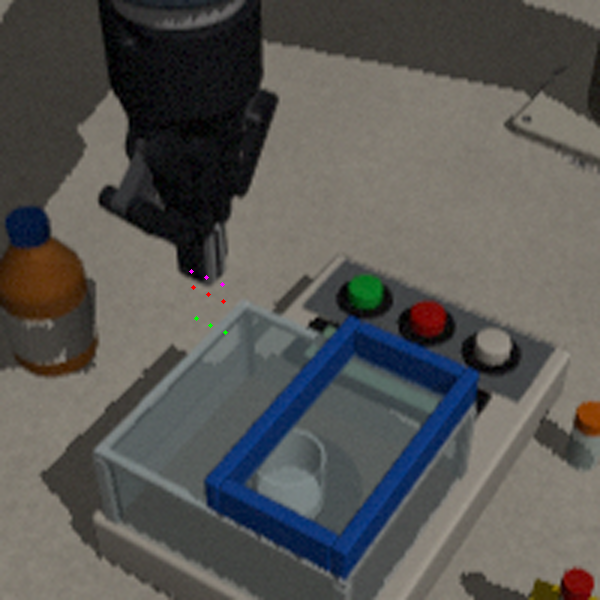

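View pics/p7_wrist.png

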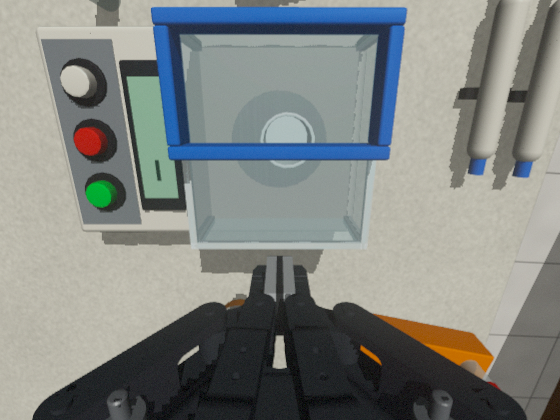

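Run:
```python
from h import *
p=[ray('wrist',q,156) for q in[(170,160),(390,159)]];print(np.round(p,1))
a=.057;o=np.array([557.5,5])
R=np.array([[np.cos(a),-np.sin(a)],[np.sin(a),np.cos(a)]])
for q in p: print('local',((q[:2]-o)@R).round(1))
im=cv2.imread("pics/p7_wrist.png");hsv=cv2.cvtColor(im,cv2.COLOR_BGR2HSV)
m=cv2.inRange(hsv,(45,120,60),(80,255,255));m[:,150:]=0
y,x=np.nonzero(m);print(len(x),ray('wrist',(x.mean(),y.mean()),69).round(1))
print([ (round(q['conf'],2),w('wrist',q['position']).round(1)) for q in nets.recognise('wrist','tare_top')])
```

```text
[[552.3   1.2 156. ]
 [708.5  10.8 156. ]]
local [-5.5 -3.5]
local [151.1  -2.8]
659 [445.8 -53.1  69. ]
[(0.89, array([441.5, -55.1,  69.3]))]
```

Request:
play_rows([
  [0,-0.1,0,0,0,0],
  [0,-0.22,0,0,0,0],
  [0,-0.34,0,0,0,0],
  [0.03,-0.43,0,0,0,0],
  [0.08,-0.472,0,0,0,0],
  [0.12,-0.472,0,0,0,0],
  [0.12,-0.472,0,0,0,0],
  [0.12,-0.472,0,0,0,0],
])

```text
time: 10.78
tool_pos: [445.3, -55.7, 161.2]
eef_rot: [[-0.0, 0.998, 0.056], [0.0, 0.056, -0.998], [-1.0, -0.0, -0.0]]
wrist_force: [-0.0, -0.4, 0.8]
finger_gap: -0.0
```

```bash
python3 -c "
from h import *
show('p8')
plan([444.5,-55,90],.057)"
```

```text
10.78 [445.3 -55.7 161.2] [-0.  -0.4  0.8] [ 0.998  0.056 -0.   ]
t 10.93 tcp [445.6 -55.8 161.6] F [-0.1  0.4 -0.1] gap -0.2
shift [ 0.179 -0.003 -0.002] turn [-0.002  0.    -0.002]
```

View pics/p8_scene.png

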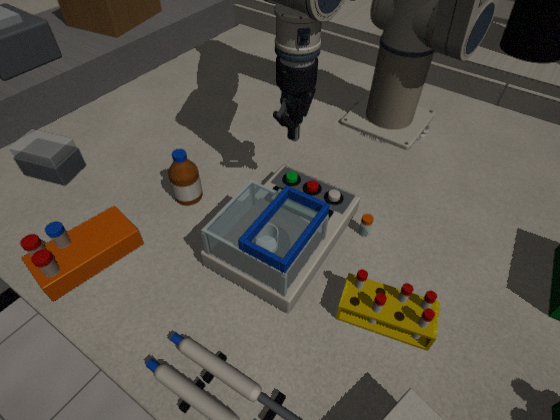

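View pics/p8_wrist.png

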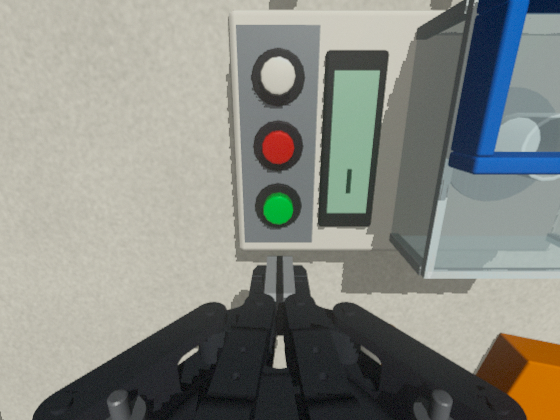

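Run:
```python
from h import *
im=cv2.imread("pics/p8_wrist.png");hsv=cv2.cvtColor(im,cv2.COLOR_BGR2HSV)
m=cv2.inRange(hsv,(45,120,60),(80,255,255))
y,x=np.nonzero(m);print(len(x),x.mean(),y.mean(),ray('wrist',(x.mean(),y.mean()),70).round(1),monitor.observe()['tool_pos'])
```

```text
785 277.8063694267516 208.16178343949045 [444.3 -53.7  70. ] [445.59936799 -55.76652382 161.62703581]
```

Request:
play_rows([
  [0.05,0,0,0,0,0],
  [0.1,0,0,0,0,0],
  [0.13,0,0,0,0,0],
  [0.15,0,0,0,0,0],
  [0.15,0,0,0,0,0],
])

```text
time: 11.55
tool_pos: [445.0, -55.7, 101.0]
eef_rot: [[-0.001, 0.998, 0.056], [0.0, 0.056, -0.998], [-1.0, -0.001, -0.0]]
wrist_force: [0.1, -0.3, -0.8]
finger_gap: -0.1
```

Run:
```python
from h import *
show('p9')
im=cv2.imread("pics/p9_wrist.png");hsv=cv2.cvtColor(im,cv2.COLOR_BGR2HSV)
m=cv2.inRange(hsv,(45,120,60),(80,255,255))
y,x=np.nonzero(m);print(len(x),x.mean(),y.mean(),ray('wrist',(x.mean(),y.mean()),70).round(1),monitor.observe()['tool_pos'])
```

```text
11.55 [445.  -55.7 101. ] [ 0.1 -0.3 -0.8] [ 0.998  0.056 -0.001]
1283 277.8558067030398 234.36788776305534 [444.4 -53.3  70. ] [445.49266853 -55.78026781 101.67980862]
```

View pics/p9_wrist.png

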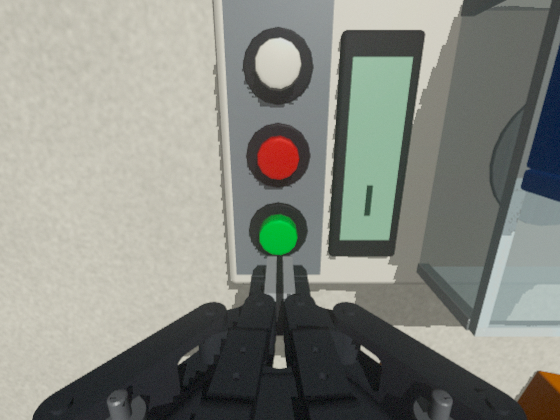

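View pics/p9_0.png

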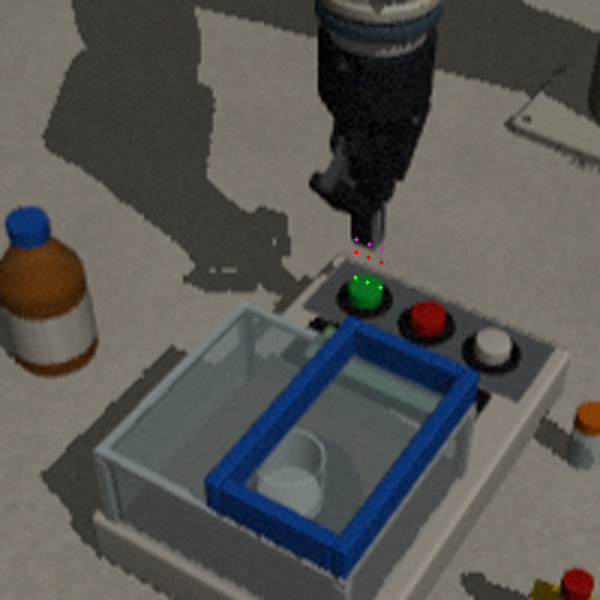

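Request:
play_rows([
  [0.03,-0.001,-0.004,0,0,0],
  [0.05,-0.001,-0.004,0,0,0],
  [0.065,-0.001,-0.004,0,0,0],
  [0.08,-0.001,-0.004,0,0,0],
  [0.08,-0.001,-0.004,0,0,0],
])

```text
time: 12.32
tool_pos: [444.2, -54.1, 68.7]
eef_rot: [[-0.001, 0.998, 0.056], [0.0, 0.056, -0.998], [-1.0, -0.001, -0.0]]
wrist_force: [-0.8, -0.5, -0.2]
finger_gap: 0.2
```

Run:
```python
from h import *
show('p10')
```

```text
12.32 [444.2 -54.1  68.7] [-0.8 -0.5 -0.2] [ 0.998  0.056 -0.001]
```

View pics/p10_0.png

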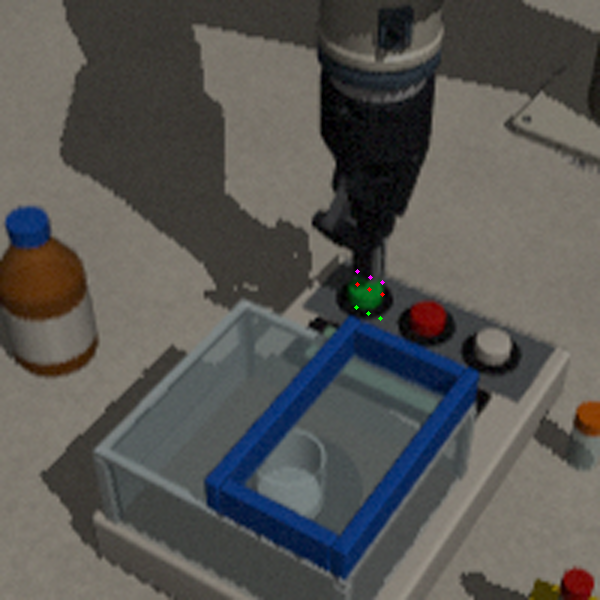

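View pics/p10_1.png

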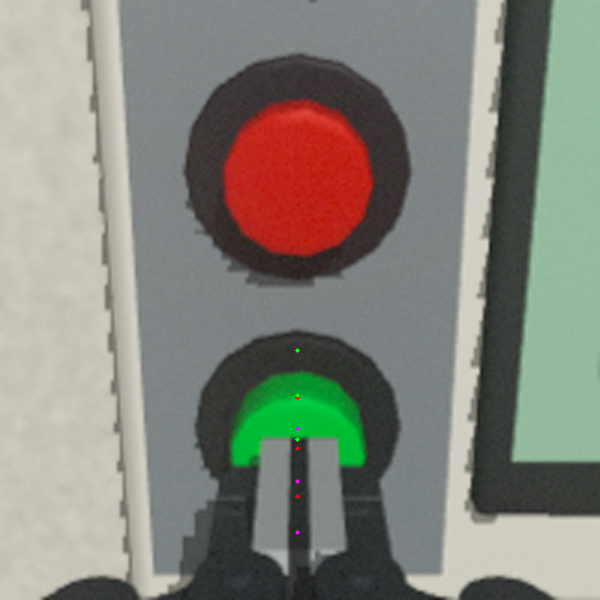

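The fingertips are centred just above the green key, with no force yet. Next I'll press slowly.

Request:
play_rows([
  [0.006,0,0,0,0,0],
  [0.012,0,0,0,0,0],
  [0.018,0,0,0,0,0],
])

```text
time: 12.85
tool_pos: [444.6, -54.2, 61.9]
eef_rot: [[0.0, 0.998, 0.056], [-0.0, 0.056, -0.998], [-1.0, 0.0, 0.0]]
wrist_force: [0.2, -0.3, -0.1]
finger_gap: 0.2
```

Request:
play_rows([
  [0.004,0,0,0,0,0],
  [0.008,0,0,0,0,0],
])

```text
time: 13.1
tool_pos: [444.6, -54.1, 58.7]
eef_rot: [[-0.0, 0.998, 0.056], [0.0, 0.056, -0.998], [-1.0, -0.0, -0.0]]
wrist_force: [-0.1, 0.5, -0.2]
finger_gap: -0.1
```

Request:
play_rows([
  [0.004,0,0,0,0,0],
  [0.006,0,0,0,0,0],
])

```text
time: 13.35
tool_pos: [444.6, -54.2, 56.4]
eef_rot: [[0.0, 0.998, 0.056], [-0.0, 0.056, -0.998], [-1.0, 0.0, 0.0]]
wrist_force: [0.1, -0.0, 2.8]
finger_gap: 0.2
```

Request:
play_rows([
  [0.003,0,0,0,0,0],
  [0.006,0,0,0,0,0],
])

```text
time: 13.6
tool_pos: [444.6, -54.2, 54.0]
eef_rot: [[0.0, 0.998, 0.056], [0.0, 0.056, -0.998], [-1.0, 0.0, -0.0]]
wrist_force: [-0.8, 0.1, 2.8]
finger_gap: -0.1
```

Request:
play_rows([
  [0.003,0,0,0,0,0],
  [0.005,0,0,0,0,0],
])

```text
time: 13.85
tool_pos: [444.6, -54.1, 52.0]
eef_rot: [[0.0, 0.998, 0.056], [-0.0, 0.056, -0.998], [-1.0, 0.0, 0.0]]
wrist_force: [-1.3, -0.3, 3.5]
finger_gap: -0.2
```

Run:
```python
from h import *
show('p11')
print(monitor.observe()['wrist_force'],monitor.observe()['tool_pos'])
```

```text
13.85 [444.6 -54.1  52. ] [-1.3 -0.3  3.5] [0.998 0.056 0.   ]
[-0.63942319 -0.64432527  4.14726012] [444.61505551 -54.14976301  52.03068715]
```

View pics/p11_0.png

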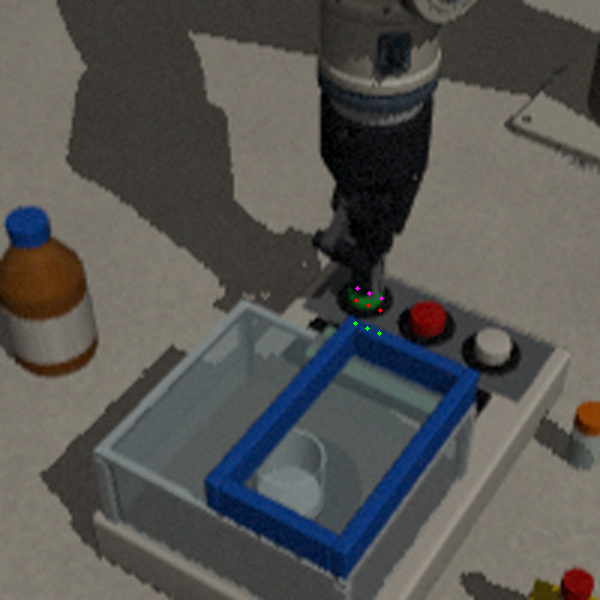

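View pics/p11_1.png

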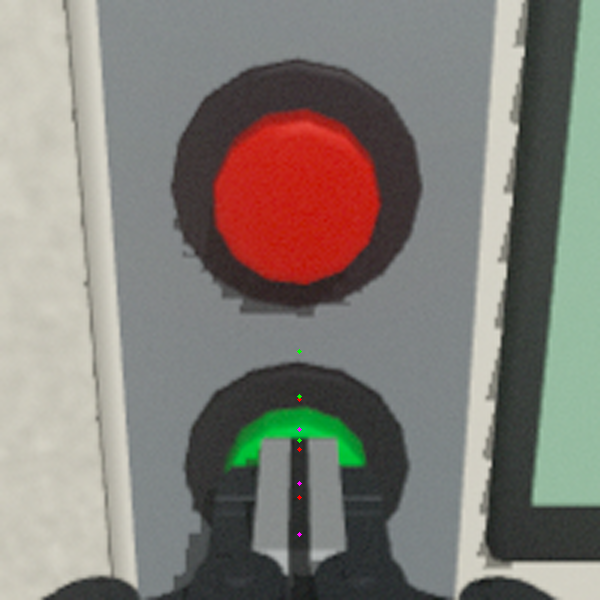

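Request:
play_rows([
  [0.0025,0,0,0,0,0],
  [0.0025,0,0,0,0,0],
  [0.0025,0,0,0,0,0],
])

```text
time: 14.38
tool_pos: [444.6, -54.1, 51.0]
eef_rot: [[0.0, 0.998, 0.056], [0.0, 0.056, -0.998], [-1.0, 0.0, -0.0]]
wrist_force: [0.4, -0.5, 4.1]
finger_gap: -0.3
```

Run:
```python
from h import *
import numpy as np
f=[]
for i in range(4):
    imaging.grab_frame('wrist'); f.append(monitor.observe()['wrist_force'][2])
print(np.round(f,1),monitor.observe()['tool_pos'])
```

```text
[3.3 3.9 4.3 3.9] [444.60594252 -54.16044069  51.02951874]
```

Request:
play_rows([
  [0.0025,0,0,0,0,0],
  [0.0025,0,0,0,0,0],
  [0.0025,0,0,0,0,0],
])

```text
time: 14.95
tool_pos: [444.6, -54.2, 50.0]
eef_rot: [[-0.0, 0.998, 0.056], [-0.0, 0.056, -0.998], [-1.0, -0.0, 0.0]]
wrist_force: [-0.9, 0.6, 3.9]
finger_gap: 0.3
```

Request:
play_rows([
  [-0.01,0,0,0,0,0],
  [-0.03,0,0,0,0,0],
  [-0.07,0,0,0,0,0],
  [-0.14,0,0,0,0,0],
  [-0.22,0,0,0,0,0],
  [-0.3,0,0.05,0,0,0],
  [-0.36,0,0.12,0,0,0],
  [-0.4,0,0.2,0,0,0],
  [-0.4,0,0.25,0,0,0],
  [-0.4,0,0.25,0,0,0],
  [-0.4,0,0.25,0,0,0],
  [-0.4,0,0.25,0,0,0],
])

```text
time: 16.45
tool_pos: [449.9, -153.2, 209.8]
eef_rot: [[-0.001, 0.998, 0.057], [0.0, 0.057, -0.998], [-1.0, -0.001, -0.0]]
wrist_force: [0.9, -0.1, -0.6]
finger_gap: -0.1
```

Run:
```python
from h import *
s=monitor.observe();print(s['time'],s['tool_pos'],s['wrist_force'],abs(s['joint_vel']).max())
for c in('scene','wrist'): cv2.imwrite(f"pics/f_{c}.png",imaging.grab_frame(c))
a=cv2.imread("pics/f_scene.png")[140:310,190:380];cv2.imwrite("pics/f_z.png",cv2.resize(a,None,fx=4,fy=3.52,interpolation=cv2.INTER_CUBIC))
```

```text
16.45 [ 449.86943452 -153.17038059  209.77845506] [ 0.93600092 -0.11347199 -0.6206032 ] 0.0028095378701918678
```

View pics/f_z.png

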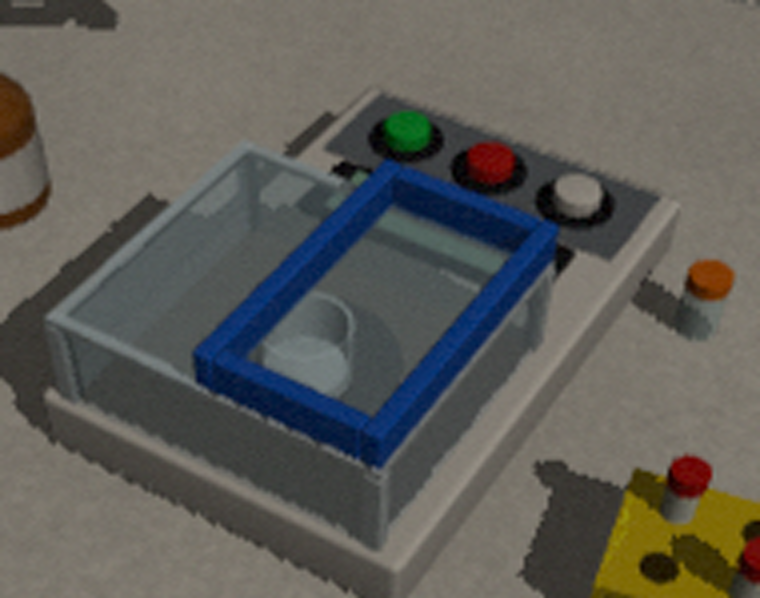

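View pics/f_wrist.png

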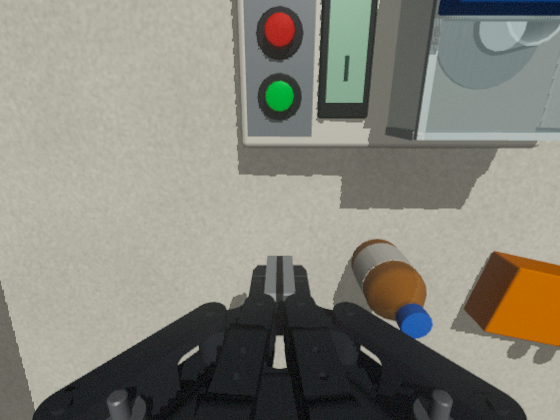

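Run:
```python
from h import *
S=lambda u,v:(190+u/4-.4,140+v/3.52-.4)
a=.057;o=np.array([558,5]);R=np.array([[np.cos(a),-np.sin(a)],[np.sin(a),np.cos(a)]])
for n,q in dict(bpx_py=(377,433),bpx_my=(197,357),fmx_my=(388,163),fmx_py=(556,228)).items():
    print(n,((ray('scene',S(*q),156)[:2]-o)@R).round(1))
print(manip.job_done())
```

```text
bpx_py [151.6  85.2]
bpx_my [154.7  -2.1]
fmx_my [-3.1 -2.9]
fmx_py [-2.9 87.8]
the job is handed in; nothing more can be done
None
```

I closed the draught shield, then pressed the green tare key and let it spring back. The job is handed in at about 16.6 s, with the hand clear and no measurable contact force.

- **Cover:** I pushed its -y rim face with the shut fingertips. It slid at about 2 N until it met a hard stop, where the force rose to 13 N. Afterwards the -y edge measured -2 to -3.5 mm in the balance's own y, in both the wrist and scene views. That fits fully shut, though the 5 mm margin is close to what the cameras can resolve.
- **Tare key:** I pressed straight down about 6–7 mm, judged from where the tip first felt the key. The force was about 4 N, well under the 20 N limit. The last scene picture shows the key back up, looking as it did at the start.
- **Everything else:** the red and white keys, beaker, bottle, vial and the visible part of the rack look unmoved in the final pictures.

**One disagreement:** the description puts the fingertips 25 mm ahead of the TCP, but the scene and wrist views showed them about 12 mm behind it. The key contact height, about 13 mm behind, confirmed this, so I used the measured value. The display looked the same in the last picture as before the press, so it gives no confirmation of the tare.

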